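# Open the gluing booth and load the model tray

### The job

Raise the gluing booth's clear sash by pushing up under its blue bar until the red pointer is in the green mark and the sash meets the soft stop hidden in the green tube; lean on that stop with a gentle press of about 6 N for a moment (never more than 15 N) and leave the sash up there. Then push the tray carrying the stick model straight into its lane, gently, fully home against the rubber bumper, without the model hitting the sash, and leave the empty tray and everything else on the table where it is.

Things in the scene. Friction and masses are not known exactly. Their poses are not given: they have to be found in the camera images.
- booth: gluing booth fixed on the table: two aluminium posts 375 mm high, 356 mm apart, with a clear sash before them and two tray lanes below it, open to the robot. Place and yaw (up to 0.2 rad) change. Origin on the table under the middle of the clear pane; x into the booth (away from the robot), y left, z up. Lane centres at y = +90 and -90 mm, with 12 mm high side rails from x = -100 to +130 mm
- bar (a point): middle of the blue round push bar: 16 mm thick, 320 mm long along the booth's y, 35 mm in front (-x) of the pane, level with the sash's lower edge. Carried by 10 mm wide brackets at its middle and ends: push up under the free stretches, best at y = +90 or -90 mm, on the empty tray's side. Its axis starts 95 to 125 mm above the table
- sash (a joint): height of the sash in m: the bar's axis is 0.095 m plus this value above the table. The counterbalanced sash slides straight up against 2 to 3 N of friction (plus 12 N per m/s) and stays where it is left
- gauge: height mark on the right-hand (-y) post: green band 36 mm high, white plate and green tube above it. Origin at the band's mid-height; its height changes. A steel pin on the sash enters the tube and meets a hidden soft stop there: first touch comes with the bar's axis anywhere from 12 mm below to 12 mm above this origin's height, and must be felt
- model_tray: loose plywood tray 120 x 120 mm with an orange front wall (45 mm high) on the robot's side, and glued on it a stick tower, 145 mm high in all, within 40 mm of the middle; 0.3 to 0.55 kg. Origin at the middle of its underside; x into the booth. Starts with its rear end between the rails of either lane, 6 mm wider than it; home, its middle is 50 mm beyond the pane (booth x = 50 mm)
- tray_front (a point): middle of the outer face of the model tray's orange front wall, 20 mm above the table: push here
- tube (a point): mouth of the green tube, 24 mm above the middle of the green band. The soft stop inside is a sprung rubber pad, 2.5 N per mm, giving up to 12 mm. Press it with 3 to 12 N (over 15 N breaks it); the lift force on the bar is then the pad's force plus the sash's 2 to 3 N of friction. After release the sash rests there, touching the pad
- pointer (a point): red pointer at the right-hand (-y) end of the sash, at the height of the bar's axis
- bumper (a point): middle of the face of the left lane's sprung rubber bumper, 18 mm above the table, at booth x = 110, y = +90 mm (the right lane has the same at y = -90 mm); 1.5 N per mm, gives 10 mm
- empty_tray: loose empty tray of the same make and size (walls at most 45 mm high), at the start of the other lane; to be left there. Origin at the middle of its underside.
- water_bottle: green water bottle, 66 mm wide, 210 mm high, bystander; origin under its base
- glue_gun: black glue gun lying on its side, 150 mm long, 32 mm high, bystander
- cutter: yellow cutter knife lying flat, 145 mm long, bystander
- sharpener: blue pencil sharpener, 45 x 30 x 26 mm, bystander
- wood_disc: flat plywood disc, 110 mm wide, 6 mm thick, bystander
- brush_cup: white ceramic cup, 76 mm wide, 90 mm high, bystander; origin under its base

How it is judged:
On the way, in this order (a step that is already met when the one before it is completed fails the run):
1. the raised sash leans on the soft stop at the green mark with at least 2.5 N (contact force between sash and gauge above 2.5 N and z of bar in the frame of gauge between -0.018 and 0.02 m), for 0.2 s.
2. the model tray is pushed home while the sash stays up at its stop (x of model_tray in the frame of booth above 0.045 m and angle between model_tray's own z axis and vertical below 0.1 rad and contact force between sash and gauge above 0.3 N), for 0.2 s.
At the end, for the whole second after the job is handed in: Sash at rest, bar 18 mm below to 20 mm above the middle of the green mark, still touching the soft stop (over 0.3 N); model tray upright within 0.1 rad, at rest, its middle at least 45 mm beyond the pane (home: 50 mm); empty tray within 15 mm of its start (all of step 2 and z of bar in the frame of gauge between -0.018 and 0.02 m and linear speed of model_tray below 0.01 m/s and velocity of joint sash below 0.005 m/s and distance of empty_tray from where it was at the start of the episode below 0.015 m).
It fails at once if the sash's soft stop is pressed with more than 15 N (contact force between sash and gauge above 15 N).
It fails at once if the model tray or its model presses on the sash with more than 3 N (contact force between model_tray and sash above 3 N).
It fails at once if the model tray is rammed against the booth with more than 18 N (contact force between model_tray and booth above 18 N).
It fails at once if the empty tray is moved more than 15 mm (distance of empty_tray from where it was at the start of the episode above 0.015 m).
It fails at once if another thing on the table is moved more than 30 mm (distance of any of water_bottle, glue_gun, cutter, sharpener, wood_disc, brush_cup from where it was at the start of the episode above 0.03 m).
It also fails if it takes over 72 s, if anything falls off the work surface, if the arm or the gripper's body presses on something with over 40 N, if the wrist force passes 120 N, or if a joint passes its speed limit or range.

### The arm

A 6-joint arm with a two-finger parallel gripper is mounted at the origin on the work surface. World frame = base frame: x ahead of the robot, y to its left, z up, the work surface at z = 0. Lengths are in m, angles in rad, forces in N, time in s.
With the tool pointing down it reaches from about 0.25 to 0.725 m from the base axis. Payload 4 kg.
Tool frame: the origin (TCP) lies on the centre line of the jaws, within the pads' length; the fingertips stand 17 mm ahead of it and the grasp point (between the pads) lies 2 mm behind it; z points along the fingers, y is the line along which they close (so a half turn about z gives the same grasp; the last joint's range is limited). The gripper opens to 85 mm and grips with 20 to 120 N. Pads are 22 mm wide; open, the fingers measure 114 mm over their backs; the gripper's body (76 mm by 85 mm) begins 54 mm behind the grasp point. The pads swing forward as they close: fully open they stand 13 mm farther back than shut.
Start: joints at [1.14, 0.241, 0.005, 1.335, 0, 1.571], TCP at [0.209, 0.454, 0.248] pointing down, gripper open.
Joint ranges: [-2.72, 2.72], [-1.05, 1.87], [-1.09, 1.28], [-1.99, 2.15], [-1.42, 1.44], [-3.14, 3.14]. Speed limits (rad/s): [2.79, 2.79, 3.14, 3.14, 3.14, 3.14].

### API

Orientations are given as a unit quaternion [x, y, z, w].
In Python, from workcell import bot, camera, get_calibration gives the robot as it stands.
- The arm moves only by the tool apply_moves, never from a script. Its argument "steps" is a list of rows, each a list of 3 entries, a list of its own where there are three numbers: the shift along the tool's x, y, z as a fraction of full scale, then the turn, a rotation vector about the tool's x, y, z as a fraction of full scale, then the opening, from 0 (shut) to 1 (fully open). A call has exactly 8 rows; each row shifts and turns the commanded pose from where the row before left it, along the tool's axes as they then stand; what a row does not reach is not made up. Full scale, the value 1, is 20 cm for a shift and pi rad for a turn. A row lasts 1/12 s, in which the tool goes at most 41.7 mm and 7.16 degrees, less where a joint would pass 70% of its speed; a pose out of reach is approached as far as the arm can. A call with a number of a shift or a turn outside -1 to 1 is refused whole. A call with a gripper value outside its range is refused whole. The fingers move at their own pace and stop on an object; the grip force is fixed at half the most. Time passes only in rows, so rows that do not move let the fingers close, or fill a call up. It gives the time, the measured TCP pose, the force, the opening and the grip force at its end, in the units of the state.
- bot.get_obs(): the state, without advancing time (a new reading comes with each control period).
- camera(name): name is "side" or "top" or "wrist"; returns (picture, depth): 480x640x3 uint8, red, green, blue; 480x640 float32, m along the optical axis (not along the pixel's ray), 0 where there is no reading.
- get_calibration(name): a dict with "fov_y" (degrees; the focal length in pixels is half the picture's height over the tangent of half this angle, whatever the lens; pixels are square), "cx", "cy" (the principal point, pixels), "rvec" (rotation vector, rad) and "tvec" (3), from world to camera coordinates, as OpenCV has them. Camera axes: x right, y down, z forward; pixel columns grow to the right and rows downward; lengths in m; the calibration is good to about 2 mm. A picture is of the moment at which its call begins: read the wrist's pose just before it. get_calibration takes no time and is no camera call; for the wrist camera it gives the pose at the moment of the call.
- bot.job_done(): hands the job in; it is judged then, once.
The state is a dict: "clock": time; "joint_pos": joint angles; "joint_vel": joint speeds; "tau": joint torques, N m; "eef_pos": TCP position; "tool_rot": TCP orientation; "ft_force": force on the tool from outside, world axes, zero at the start; "ft_torque": the same for the moment, N m; "grip_width": finger opening in m; "grasp_force": force on a finger pad.
Only numpy, scipy, OpenCV 4.12 (cv2) and the standard library are available. Lean on these libraries where they do the work, as an engineer would, in place of code of your own. Each camera call takes 0.05 s, during which the arm holds its last target. There are 200 camera calls.

## Working session

There is one attempt and no reset: what is moved stays moved. The work goes in short steps, Python scripts to look and compute and a tool call to move; the robot and the scene stay as the last step left them, time stands still between calls to the robot, and variables do not carry over. Pictures are saved under pics/ and viewed, at most 12 in all, crops included, and the job is handed in when it is done.

Besides the shell and the picture viewer there is one more tool, called after "Emit:" by a JSON object that holds its "fn" and its "kwargs". apply_moves: Moves the arm, as the interface text tells. Its arguments: {"type":"object","properties":{"steps":{"type":"array"}},"required":["steps"]}

```bash
mkdir -p pics
cat > h.py <<'E'
import numpy as np,cv2
from workcell import bot,camera,get_calibration
def cal(n):
    c=get_calibration(n);R=cv2.Rodrigues(np.array(c["rvec"],float))[0];t=np.array(c["tvec"],float).ravel()
    return 240/np.tan(np.radians(c["fov_y"])/2),c["cx"],c["cy"],R,t
def px(c,u,v,z): # camera-depth pixel to world
    f,cx,cy,R,t=c
    return R.T@(np.array([(u-cx)/f*z,(v-cy)/f*z,z])-t)
def plane(c,u,v,h):
    f,cx,cy,R,t=c;o=-R.T@t;d=R.T@np.array([(u-cx)/f,(v-cy)/f,1]);return o+d*(h-o[2])/d[2]
E
python3 - <<'E'
from h import *
for n in("side","top"):
    p,d=camera(n);cv2.imwrite(f"pics/{n}0.png",p[...,::-1]);np.savez(f"{n}0.npz",p=p,d=d)
    c=cal(n);print(n,c[0],c[1],c[2],-c[3].T@c[4]);print(c[3])
o=bot.get_obs();print(o)
E
```

```text
side 492.8363178487272 319.57603687169535 235.2998788201344 [0.18644399 1.0021192  0.77387284]
[[-0.93808077 -0.34568017  0.02257607]
 [-0.19222454  0.46521242 -0.86407588]
 [ 0.28819123 -0.81491265 -0.50285504]]
top 552.4857193574919 315.2043903723373 239.3911379135757 [0.37056646 0.01523506 1.80305862]
[[ 0.02151305 -0.99972472  0.00936333]
 [-0.99570918 -0.02226787 -0.08981858]
 [ 0.09000236 -0.00739088 -0.99591413]]
{'clock': 0.1, 'joint_pos': array([ 1.13997069e+00,  2.41347242e-01,  3.89172670e-03,  1.33520397e+00,
       -1.91973818e-06,  1.57080681e+00]), 'joint_vel': array([-0.00086425, -0.00295935,  0.00238121,  0.00121311, -0.0003873 ,
       -0.00105803]), 'tau': array([-4.03936008e-05, -3.73137975e+01,  2.53009415e+01,  1.08228347e-02,
       -8.07832726e-05, -5.62984880e-06]), 'eef_pos': array([0.20859401, 0.45383816, 0.24750966]), 'tool_rot': array([ 2.13755750e-01,  9.76886693e-01, -9.10253438e-04, -1.98182935e-04]), 'ft_force': array([0.39665796, 0.16506228, 0.33833003]), 'ft_torque': array([-0.00562606, -0.03080901,  0.03188448]), 'grasp_force': 0.0, 'grip_width': 0.08548562251624796}
```

View pics/side0.png

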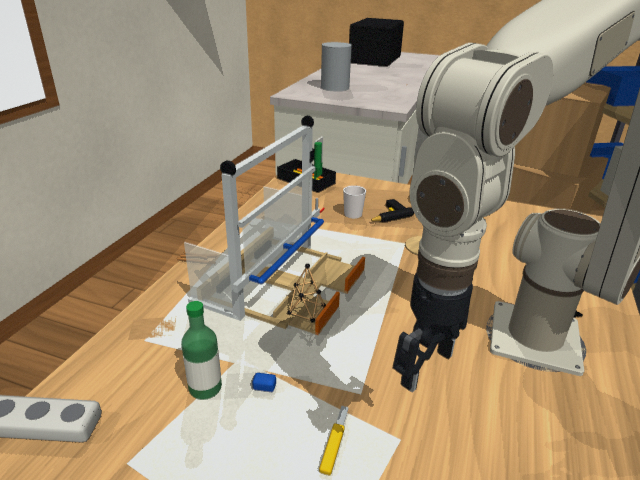

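View pics/top0.png

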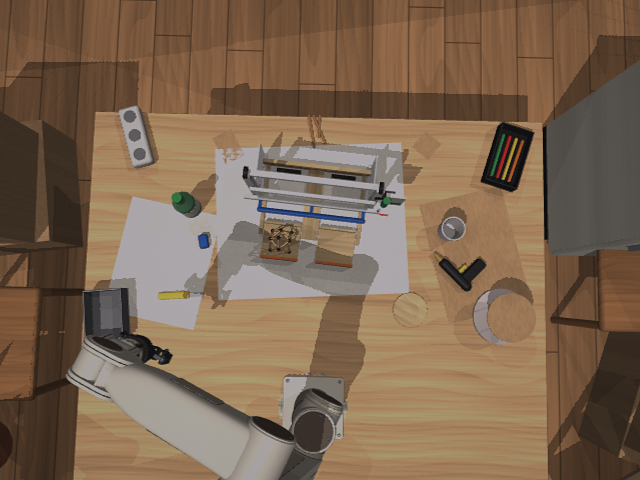

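The model tray is in the left lane (top picture, about (280,240)) and the empty tray in the right lane (about (337,245)). The blue bar runs from (258,209) to (365,218), and the gauge is near (386,200). I'll enlarge both views.

Run:
```python
from h import *
p=cv2.imread("pics/top0.png")[140:280,235:425];cv2.imwrite("pics/topc.png",cv2.resize(p,None,fx=4,fy=4,interpolation=2))
p=cv2.imread("pics/side0.png")[110:340,180:380];cv2.imwrite("pics/sidec.png",cv2.resize(p,None,fx=2.6,fy=2.6,interpolation=2))
```

```text
(no output)
```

View pics/topc.png

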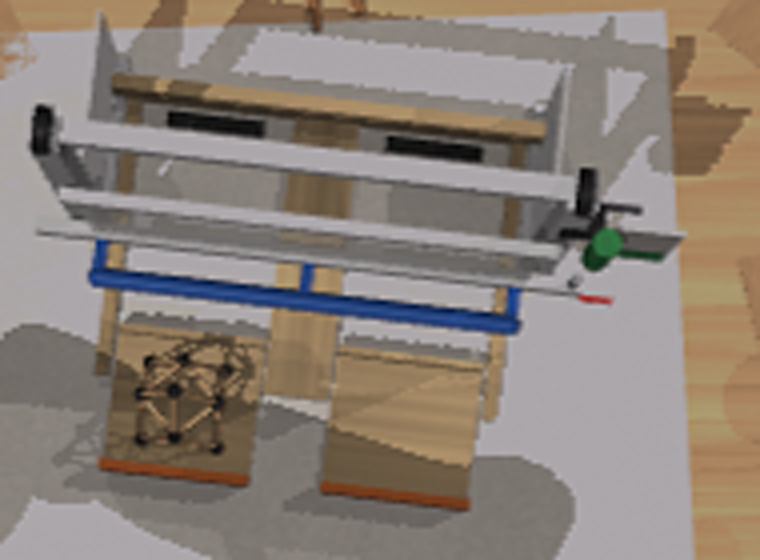

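View pics/sidec.png

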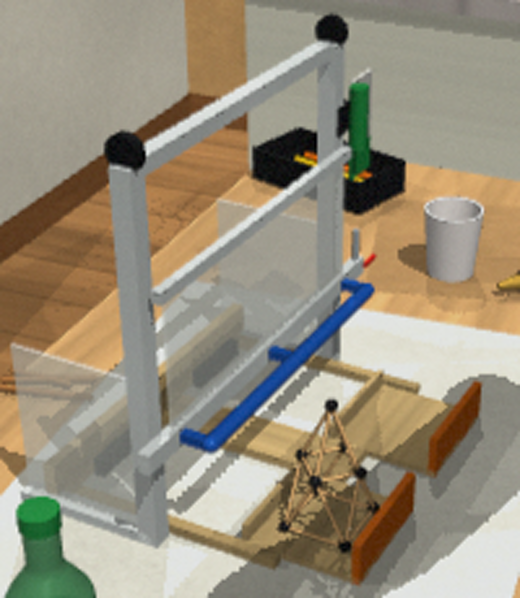

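Top crop: the bar's ends are at (95,276) and (518,325), and the orange walls at y≈470–500. In the side crop the green tube's mouth is near (360,178) and the red pointer at (370,260). Next I get 3D from depth.

Run:
```python
from h import *
for n in("top","side"):
    D=np.load(f"{n}0.npz");p=D["p"];d=D["d"];c=cal(n)
    H=cv2.cvtColor(p,cv2.COLOR_RGB2HSV);h,s,v=[H[...,i].astype(int) for i in range(3)]
    roi=np.zeros(h.shape,bool)
    if n=="top":roi[140:280,235:425]=1
    else: roi[115:335,225:372]=1
    for nm,m in dict(blue=(h>105)&(h<125)&(s>150),green=(h>45)&(h<85)&(s>110),red=((h<5)|(h>175))&(s>150),orange=(h>5)&(h<13)&(s>190)).items():
        k,L,st,ce=cv2.connectedComponentsWithStats((m&roi&(d>0)).astype(np.uint8),connectivity=8)
        for i in range(1,k):
            if st[i,4]<6: continue
            vv,uu=np.nonzero(L==i);P=np.array([px(c,a,b,d[b,a]) for a,b in zip(uu,vv)])
            print(n,nm,st[i],"min",P.min(0).round(3),"max",P.max(0).round(3),"med",np.median(P,0).round(3))
            if nm=="blue" or nm=="orange":
                q=P[:,:2];
                for e in (P[:,1]<np.percentile(P[:,1],8)),(P[:,1]>np.percentile(P[:,1],92)):print("   end",np.median(P[e],0).round(4))
                hi=P[P[:,2]>P[:,2].max()-.012];f=np.polyfit(hi[:,1],hi[:,0],1);print("   yaw fit dx/dy",f.round(4))
```

```text
top blue [257 200 108  23 461] min [ 0.578 -0.146  0.107] max [0.642 0.184 0.134] med [0.6   0.018 0.121]
   end [ 0.5886 -0.1394  0.1191]
   end [0.6182 0.1752 0.12  ]
   yaw fit dx/dy [0.0942 0.5969]
top green [381 197  19  10  72] min [ 0.605 -0.235  0.222] max [ 0.627 -0.176  0.329] med [ 0.614 -0.185  0.318]
top orange [260 255  36   6  57] min [0.462 0.065 0.036] max [0.476 0.177 0.054] med [0.47  0.126 0.044]
   end [0.4648 0.0681 0.0437]
   end [0.4728 0.1739 0.0417]
   yaw fit dx/dy [0.1019 0.4572]
top orange [316 261  32   5  49] min [ 0.45  -0.101  0.036] max [ 0.461 -0.002  0.052] med [ 0.455 -0.049  0.044]
   end [ 0.4498 -0.0959  0.0451]
   end [ 0.4591 -0.0035  0.0406]
   yaw fit dx/dy [0.0956 0.46  ]
side blue [249 217  75  66 566] min [ 0.579 -0.145  0.113] max [0.646 0.189 0.128] med [0.604 0.042 0.121]
   end [ 0.5958 -0.1339  0.1206]
   end [0.6254 0.1842 0.1191]
   yaw fit dx/dy [0.0959 0.6005]
side green [314 142   9  38 251] min [ 0.608 -0.662  0.028] max [ 0.772 -0.168  0.326] med [ 0.619 -0.18   0.281]
side red [320 208   4   4   7] min [ 0.606 -0.215  0.116]
[... 1210 characters left out ...]
083 0.045]
   end [0.468  0.0666 0.0435]
   end [0.4737 0.0989 0.045 ]
   yaw fit dx/dy [0.107  0.4602]
side orange [323 304  13   9  43] min [0.464 0.086 0.007] max [0.492 0.146 0.048] med [0.47  0.12  0.037]
   end [0.4657 0.0902 0.0101]
   end [0.4739 0.1443 0.0456]
   yaw fit dx/dy [0.0933 0.4599]
side orange [316 314  12  10  39] min [0.469 0.135 0.011] max [0.481 0.183 0.047] med [0.473 0.159 0.036]
   end [0.4702 0.1379 0.0214]
   end [0.4764 0.1813 0.0449]
   yaw fit dx/dy [0.2096 0.4396]
side orange [316 325   6   5  12] min [0.473 0.166 0.015] max [0.479 0.184 0.025] med [0.474 0.177 0.02 ]
   end [0.4729 0.1658 0.0159]
   end [0.4785 0.1839 0.0197]
   yaw fit dx/dy [0.2536 0.4301]
```

```bash
cat >> h.py <<'E'
from scipy.spatial.transform import Rotation as Ro
yaw=-.095;ex=np.array([np.cos(yaw),np.sin(yaw),0]);ey=np.array([-ex[1],ex[0],0]);O=np.array([.635,.020,0])
def B(x,y,z):return O+ex*x+ey*y+np.array([0,0,z])
def ori(pitch,s=1): # z axis pitched down from ex, y=s*ey
    z=ex*np.cos(pitch)-np.array([0,0,1])*np.sin(pitch);y=s*ey
    return Ro.from_matrix(np.c_[np.cross(y,z),y,z])
def rows(p0,R0,p1,R1,n):
    r=(R0.inv()*R1).as_rotvec()/n;out=[]
    for k in range(n):
        Rk=R0*Ro.from_rotvec(r*k);out.append(np.round(np.r_[Rk.inv().apply((p1-p0)/n)/.2,r/np.pi],4))
    print("deg/row",np.degrees(np.linalg.norm(r)).round(2),"mm/row",1e3*np.linalg.norm(p1-p0)/n)
    for o in out: print([o[:3].tolist(),o[3:].tolist(),0])
def now():
    o=bot.get_obs();return o["eef_pos"],Ro.from_quat(o["tool_rot"]),o
E
python3 - <<'E'
from h import *
p,R,o=now();c=cal("wrist");C=-c[3].T@c[4];print("cam in tool",R.inv().apply(C-p),"cam axes in tool",R.inv().as_matrix()@c[3].T)
D=np.load("side0.npz");d=D["d"];cs=cal("side")
for v in range(138,200,2):
    print(v,[px(cs,u,v,d[v,u]).round(3).tolist() for u in (316,318,320)],D["p"][v,318])
for s in(1,-1):
    print(s,"tot deg",np.degrees((R.inv()*ori(.44,s)).magnitude()))
E
```

```text
cam in tool [ 0.07100161  0.00092034 -0.12533498] cam axes in tool [[ 3.60870268e-04 -9.60638003e-01 -2.77802981e-01]
 [ 9.99999363e-01  4.96845801e-05  1.12720584e-03]
 [-1.06903424e-03 -2.77803211e-01  9.60637410e-01]]
138 [[0.94, -1.045, 0.021], [0.929, -1.041, 0.024], [0.626, -0.225, 0.325]] [187 187 174]
140 [[0.629, -0.2, 0.326], [0.625, -0.204, 0.326], [0.624, -0.219, 0.321]] [130 129 122]
142 [[0.624, -0.187, 0.326], [0.62, -0.192, 0.324], [0.615, -0.194, 0.325]] [ 53 133  73]
144 [[0.618, -0.171, 0.326], [0.614, -0.176, 0.325], [0.609, -0.176, 0.326]] [ 27 117  54]
146 [[0.618, -0.172, 0.32], [0.613, -0.174, 0.32], [0.609, -0.179, 0.319]] [23 98 44]
148 [[0.619, -0.175, 0.314], [0.614, -0.176, 0.314], [0.609, -0.177, 0.315]] [23 97 41]
150 [[0.618, -0.173, 0.309], [0.613, -0.175, 0.309], [0.611, -0.183, 0.307]] [26 99 45]
152 [[0.619, -0.174, 0.303], [0.614, -0.176, 0.303], [0.61, -0.18, 0.302]] [20 98 44]
154 [[0.619, -0.174, 0.297], [0.614, -0.178, 0.296], [0.609, -0.18, 0.296]] [24 96 44]
156 [[0.618, -0.172, 0.292], [0.613, -0.174, 0.292], [0.61, -0.183, 0.29]] [ 23 100 
[... 1200 characters left out ...]
 -0.554, 0.03]] [23 24 24]
186 [[0.748, -0.533, 0.029], [0.744, -0.544, 0.025], [0.737, -0.545, 0.026]] [14 15 24]
188 [[0.75, -0.539, 0.019], [0.741, -0.536, 0.021], [0.74, -0.554, 0.014]] [14 15 10]
190 [[0.75, -0.539, 0.01], [0.741, -0.536, 0.013], [0.74, -0.554, 0.006]] [14 17 19]
192 [[0.75, -0.54, 0.002], [0.742, -0.538, 0.004], [0.739, -0.552, -0.001]] [91 71 46]
194 [[0.744, -0.525, 0.002], [0.737, -0.527, 0.002], [0.732, -0.533, 0.001]] [187 145  94]
196 [[0.737, -0.505, 0.004], [0.731, -0.51, 0.002], [0.725, -0.513, 0.002]] [177 139  88]
198 [[0.62, -0.185, 0.161], [0.727, -0.499, 0.0], [0.722, -0.505, -0.001]] [186 155 115]
1 tot deg 67.30458451795728
-1 tot deg 163.83159310805146
```

Emit:
{"fn": "apply_moves", "kwargs": {"steps": [[[-0.11,-0.112,0],[0,0,0],0],[[-0.11,-0.112,0],[0,0,0],0],[[-0.11,-0.112,0],[0,0,0],0],[[-0.11,-0.112,0],[0,0,0],0],[[-0.11,-0.112,0],[0,0,0],0],[[-0.11,-0.112,0],[0,0,0],0],[[-0.11,-0.112,0],[0,0,0],0],[[-0.11,-0.112,0],[0,0,0],0]]}}

```text
clock: 0.77
eef_pos: [0.2938, 0.2164, 0.248]
tool_rot: [0.213, 0.977, -0.0, -0.0]
ft_force: [0.5, 0.4, 0.1]
grip_width: 0.0001
grasp_force: 0.0
```

Run:
```python
from h import *
p,R,o=now();print(p,o["joint_pos"],o["tool_rot"],o["ft_force"])
for s in(1,-1):
    print(s);rows(p,R,np.array([.38,-.02,.27]),ori(.44,s),24 if s<0 else 16)
```

```text
[0.29375745 0.21640756 0.24803244] [ 6.34965512e-01 -2.83631755e-02 -3.01476772e-01  1.29819126e+00
 -4.93221439e-05  1.06522048e+00] [ 2.13471960e-01  9.76949158e-01 -2.07314497e-04 -1.49264319e-04] [0.54011127 0.35255802 0.14555991]
1
deg/row 4.21 mm/row 15.787762794077047
[[-0.0553, -0.0559, -0.0068], [-0.0038, -0.0223, -0.0059], 0]
[[-0.0546, -0.0569, -0.0037], [-0.0038, -0.0223, -0.0059], 0]
[[-0.0537, -0.0579, -0.0006], [-0.0038, -0.0223, -0.0059], 0]
[[-0.0525, -0.0589, 0.0025], [-0.0038, -0.0223, -0.0059], 0]
[[-0.0512, -0.0599, 0.0054], [-0.0038, -0.0223, -0.0059], 0]
[[-0.0496, -0.0609, 0.0082], [-0.0038, -0.0223, -0.0059], 0]
[[-0.0477, -0.0619, 0.0109], [-0.0038, -0.0223, -0.0059], 0]
[[-0.0457, -0.0629, 0.0134], [-0.0038, -0.0223, -0.0059], 0]
[[-0.0435, -0.0639, 0.0158], [-0.0038, -0.0223, -0.0059], 0]
[[-0.0411, -0.0649, 0.018], [-0.0038, -0.0223, -0.0059], 0]
[[-0.0386, -0.0659, 0.02], [-0.0038, -0.0223, -0.0059], 0]
[[-0.0359, -0.0668, 0.0218], [-0.0038, -0.0223, -0.0059], 0]
[[-0.033, -0.0677, 0.0234], [-0.0038, -0.0223, -0.0059], 0]
[[-0.0301, -0.0686, 0.0248], [-0
[... 894 characters left out ...]
], 0]
[[-0.0415, 0.0288, -0.0146], [-0.0202, 0.0034, 0.0319], 0]
[[-0.0382, 0.0337, -0.0131], [-0.0202, 0.0034, 0.0319], 0]
[[-0.0345, 0.0381, -0.0112], [-0.0202, 0.0034, 0.0319], 0]
[[-0.0304, 0.042, -0.009], [-0.0202, 0.0034, 0.0319], 0]
[[-0.0259, 0.0453, -0.0065], [-0.0202, 0.0034, 0.0319], 0]
[[-0.0212, 0.048, -0.0038], [-0.0202, 0.0034, 0.0319], 0]
[[-0.0162, 0.0501, -0.0009], [-0.0202, 0.0034, 0.0319], 0]
[[-0.0112, 0.0514, 0.0022], [-0.0202, 0.0034, 0.0319], 0]
[[-0.006, 0.052, 0.0054], [-0.0202, 0.0034, 0.0319], 0]
[[-0.0009, 0.0519, 0.0087], [-0.0202, 0.0034, 0.0319], 0]
[[0.0042, 0.0511, 0.012], [-0.0202, 0.0034, 0.0319], 0]
[[0.0091, 0.0495, 0.0153], [-0.0202, 0.0034, 0.0319], 0]
```

Run:
```python
from h import *
p,R,o=now();print(B(-.12,-.09,.25));rows(p,R,B(-.12,-.09,.25),ori(.52),16)
```

```text
[ 0.50700395 -0.05821132  0.25      ]
deg/row 3.93 mm/row 21.73108627087256
[[-0.0964, -0.0502, -0.0006], [-0.0035, -0.0207, -0.006], 0]
[[-0.0952, -0.052, 0.0051], [-0.0035, -0.0207, -0.006], 0]
[[-0.0937, -0.0539, 0.0106], [-0.0035, -0.0207, -0.006], 0]
[[-0.0918, -0.0558, 0.0161], [-0.0035, -0.0207, -0.006], 0]
[[-0.0895, -0.0578, 0.0213], [-0.0035, -0.0207, -0.006], 0]
[[-0.0869, -0.0597, 0.0264], [-0.0035, -0.0207, -0.006], 0]
[[-0.0838, -0.0616, 0.0313], [-0.0035, -0.0207, -0.006], 0]
[[-0.0805, -0.0636, 0.036], [-0.0035, -0.0207, -0.006], 0]
[[-0.0767, -0.0655, 0.0404], [-0.0035, -0.0207, -0.006], 0]
[[-0.0727, -0.0674, 0.0445], [-0.0035, -0.0207, -0.006], 0]
[[-0.0684, -0.0692, 0.0483], [-0.0035, -0.0207, -0.006], 0]
[[-0.0638, -0.071, 0.0519], [-0.0035, -0.0207, -0.006], 0]
[[-0.059, -0.0728, 0.0551], [-0.0035, -0.0207, -0.006], 0]
[[-0.0539, -0.0745, 0.0579], [-0.0035, -0.0207, -0.006], 0]
[[-0.0486, -0.0761, 0.0604], [-0.0035, -0.0207, -0.006], 0]
[[-0.0432, -0.0776, 0.0626], [-0.0035, -0.0207, -0.006], 0]
```

Emit:
{"fn": "apply_moves", "kwargs": {"steps": [[[-0.096,-0.05,0],[-0.0035,-0.0207,-0.006],0],[[-0.095,-0.052,0.005],[-0.0035,-0.0207,-0.006],0],[[-0.094,-0.054,0.011],[-0.0035,-0.0207,-0.006],0],[[-0.092,-0.056,0.016],[-0.0035,-0.0207,-0.006],0],[[-0.09,-0.058,0.021],[-0.0035,-0.0207,-0.006],0],[[-0.087,-0.06,0.026],[-0.0035,-0.0207,-0.006],0],[[-0.084,-0.062,0.031],[-0.0035,-0.0207,-0.006],0],[[-0.08,-0.064,0.036],[-0.0035,-0.0207,-0.006],0]]}}

```text
clock: 1.43
eef_pos: [0.4005, 0.0795, 0.2493]
tool_rot: [0.132, 0.956, -0.013, 0.262]
ft_force: [-0.6, 0.2, -0.5]
grip_width: -0.0
grasp_force: 0.0
```

Emit:
{"fn": "apply_moves", "kwargs": {"steps": [[[-0.077,-0.066,0.04],[-0.0035,-0.0207,-0.006],0],[[-0.073,-0.067,0.044],[-0.0035,-0.0207,-0.006],0],[[-0.068,-0.069,0.048],[-0.0035,-0.0207,-0.006],0],[[-0.064,-0.071,0.052],[-0.0035,-0.0207,-0.006],0],[[-0.059,-0.073,0.055],[-0.0035,-0.0207,-0.006],0],[[-0.054,-0.074,0.058],[-0.0035,-0.0207,-0.006],0],[[-0.049,-0.076,0.06],[-0.0035,-0.0207,-0.006],0],[[-0.043,-0.078,0.063],[-0.0035,-0.0207,-0.006],0]]}}

```text
clock: 2.1
eef_pos: [0.5063, -0.0579, 0.2511]
tool_rot: [0.042, 0.863, -0.024, 0.503]
ft_force: [1.4, 0.4, -0.6]
grip_width: -0.0001
grasp_force: 0.0
```

Run:
```python
from h import *
p,R,o=now();print(p,R.as_matrix().round(3),o["joint_pos"],o["ft_force"])
rows(p,R,B(-.12,-.09,.088),ori(.52),8)
rows(B(-.12,-.09,.088),ori(.52),B(-.05,-.09,.088),ori(.52),6)
p,d=camera("wrist");cv2.imwrite("pics/w1.png",p[...,::-1])
```

```text
[ 0.50633794 -0.05794143  0.25108471] [[-0.491  0.096  0.866]
 [ 0.047  0.995 -0.084]
 [-0.87  -0.    -0.493]] [-0.13063008 -0.20410921 -1.0264369  -0.30618108  0.02969806 -0.0171957 ] [ 1.41957086  0.40393541 -0.5834207 ]
deg/row 0.03 mm/row 20.3857869340321
[[0.0884, -0.0001, 0.0507], [-0.0001, 0.0002, -0.0], 0]
[[0.0884, -0.0001, 0.0507], [-0.0001, 0.0002, -0.0], 0]
[[0.0884, -0.0001, 0.0507], [-0.0001, 0.0002, -0.0], 0]
[[0.0884, -0.0001, 0.0508], [-0.0001, 0.0002, -0.0], 0]
[[0.0883, -0.0001, 0.0508], [-0.0001, 0.0002, -0.0], 0]
[[0.0883, -0.0001, 0.0509], [-0.0001, 0.0002, -0.0], 0]
[[0.0883, -0.0001, 0.0509], [-0.0001, 0.0002, -0.0], 0]
[[0.0883, -0.0001, 0.051], [-0.0001, 0.0002, -0.0], 0]
deg/row 0.0 mm/row 11.666666666666679
[[-0.029, 0.0, 0.0506], [0.0, 0.0, 0.0], 0]
[[-0.029, 0.0, 0.0506], [0.0, 0.0, 0.0], 0]
[[-0.029, 0.0, 0.0506], [0.0, 0.0, 0.0], 0]
[[-0.029, 0.0, 0.0506], [0.0, 0.0, 0.0], 0]
[[-0.029, 0.0, 0.0506], [0.0, 0.0, 0.0], 0]
[[-0.029, 0.0, 0.0506], [0.0, 0.0, 0.0], 0]
```

View pics/w1.png

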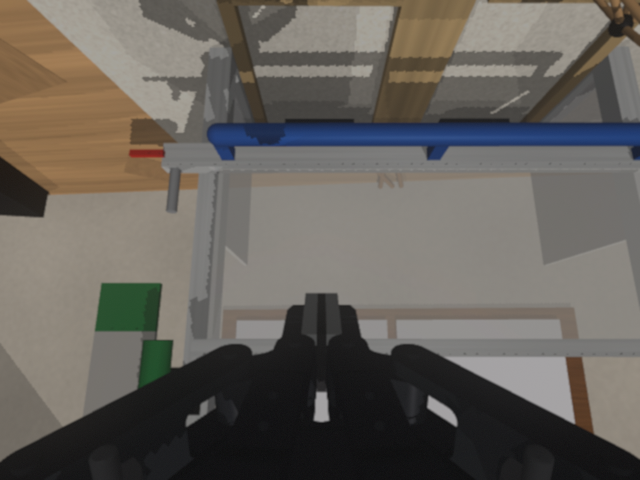

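The wrist view is upside down, since the camera sits below the tool. The bar runs from (210,132) to the right with its middle bracket at (436,150), the pointer is at (148,154), and the green band is at (100–160, 283–330).

Run:
```python
from h import *
c=cal("wrist");p,d=camera("wrist")
for u,v in[(215,132),(300,133),(436,133),(436,150),(560,133),(148,154),(130,285),(130,328),(130,307),(156,342)]:
    P=px(c,u,v,d[v,u]);q=P-O;print(u,v,P.round(4),"booth",(q@ex).round(4),(q@ey).round(4))
```

```text
215 132 [ 0.5794 -0.1401  0.1155] booth -0.0402 -0.1647
300 133 [ 0.5836 -0.0819  0.1172] booth -0.0416 -0.1063
436 133 [0.5921 0.0099 0.1176] booth -0.0418 -0.0141
436 150 [0.6184 0.0153 0.1164] booth -0.0161 -0.0062
560 133 [0.5995 0.093  0.1181] booth -0.0423 0.0693
148 154 [ 0.6038 -0.2029  0.1159] booth -0.0099 -0.2249
130 285 [ 0.6242 -0.2181  0.2139] booth 0.0119 -0.2381
130 328 [ 0.6244 -0.2141  0.2459] booth 0.0116 -0.234
130 307 [ 0.6238 -0.2157  0.2306] booth 0.0112 -0.2357
156 342 [ 0.6079 -0.1834  0.2555] booth -0.0077 -0.205
```

Emit:
{"fn": "apply_moves", "kwargs": {"steps": [[[0.088,0,0.051],[0,0,0],0],[[0.088,0,0.051],[0,0,0],0],[[0.088,0,0.051],[0,0,0],0],[[0.088,0,0.051],[0,0,0],0],[[0,0,0],[0,0,0],0],[[0,0,0],[0,0,0],0],[[0,0,0],[0,0,0],0],[[0,0,0],[0,0,0],0]]}}

```text
clock: 2.87
eef_pos: [0.524, -0.0591, 0.1842]
tool_rot: [0.042, 0.869, -0.023, 0.492]
ft_force: [0.3, -0.9, 0.6]
grip_width: -0.0001
grasp_force: 0.0
```

Run:
```python
from h import *
p,R,o=now();print(p,o["joint_pos"],o["ft_force"])
```

```text
[ 0.5239946  -0.05910549  0.18417748] [-0.12682541  0.03808038 -1.08668025 -0.58332746  0.02669442 -0.01459977] [ 0.2940867  -0.90543241  0.61880534]
```

```bash
cat >> h.py <<'E'
_D=[((.2413,.0039,1.3352),np.hypot(.2086,.4538),.2475),((-.02836,-.30148,1.29819),np.hypot(.29376,.21641),.24803),((-.2041,-1.02644,-.30618),np.hypot(.50634,.05794),.25108),((.03808,-1.08668,-.58333),np.hypot(.524,.0591),.18418)]
def _r(q):
    f=q[0]-q[1];p=f+q[2];s,c=np.sin,np.cos
    return [s(q[0]),c(f),s(f),c(p),1,0],[c(q[0]),-s(f),c(f),-s(p),0,1]
_A=[];_b=[]
for q,r,z in _D:
    _A+=_r(q);_b+=[r,z]
X,_res,_rk,_sv=np.linalg.lstsq(np.array(_A),np.array(_b),rcond=None)
from scipy.optimize import least_squares
def ik(r,z,p):
    g=lambda q:np.r_[np.array(_r((q[0],q[1],p-q[0]+q[1])))@X-[r,z]]
    s=least_squares(g,[.3,-.8]).x;return s.round(3),round(p-s[0]+s[1],3)
E
python3 - <<'E'
from h import *
print(X,_res if 0 else np.array(1)); import h;print(h._rk,h._sv,h._A@X-h._b)
for p in(.35,.52,.7,.87):
    print(p,[ik(r,z,p) for r,z in((.53,.15),(.53,.09),(.58,.088),(.58,.15),(.58,.22))])
E
```

```text
[4.93192481e-01 3.91258571e-01 7.94542981e-03 3.87933582e-01
 1.42765366e-04 2.40842614e-01] 1
6 [3.74096271 2.85339264 1.21742346 0.58215511 0.18169442 0.09649401] [ 4.19628205e-06  2.12624698e-05 -9.61787690e-06 -1.27835902e-05
  5.97149275e-06 -2.79816280e-05 -5.49897908e-07  1.95027484e-05]
0.35 [(array([ 0.537, -1.278]), np.float64(-1.465)), (array([ 0.908, -1.29 ]), np.float64(-1.848)), (array([ 0.788, -1.153]), np.float64(-1.591)), (array([ 0.499, -1.145]), np.float64(-1.294)), (array([ 0.192, -1.084]), np.float64(-0.925))]
0.52 [(array([ 0.209, -1.148]), np.float64(-0.836)), (array([ 0.51 , -1.203]), np.float64(-1.193)), (array([ 0.507, -1.075]), np.float64(-1.061)), (array([ 0.264, -1.03 ]), np.float64(-0.774)), (array([ 0.039, -0.943]), np.float64(-0.462))]
0.7 [(array([ 0.057, -0.983]), np.float64(-0.34)), (array([ 0.264, -1.057]), np.float64(-0.62)), (array([ 0.324, -0.939]), np.float64(-0.563)), (array([ 0.145, -0.874]), np.float64(-0.319)), (array([-0.011, -0.772]), np.float64(-0.061))]
0.87 [(array([ 0.028, -0.816]), np.float64(0.025)), (array([ 0.175, -0.898]), np.float64(-0.203)), (array([ 0.256, -0.784]), np.float64(-0.17)), (array([ 0.123, -0.709]), np.float64(0.038)), (array([ 0.009, -0.601]), np.float64(0.26))]
```

```bash
sed -i 's/O=np.array(\[.635,.020,0\])/O=np.array([.635,.017,0])/' h.py
python3 - <<'E'
from h import *
p,R,o=now();b=B(-.10,-.09,.18);rows(p,R,b,ori(.7),2)
rows(b,ori(.7),B(-.1,-.09,.085),ori(.7),1)
rows(b,ori(.7),B(-.05,-.09,.18),ori(.7),1)
rows(b,ori(.7),b+[0,0,.1],ori(.7),1)
E
```

```text
deg/row 4.55 mm/row 3.240243370618206
[[0.0047, -0.0093, 0.0124], [-0.0001, 0.0253, -0.0003], 0]
[[0.0037, -0.0093, 0.0128], [-0.0001, 0.0253, -0.0003], 0]
deg/row 0.0 mm/row 94.99999999999999
[[0.3633, 0.0, 0.306], [0.0, 0.0, 0.0], 0]
deg/row 0.0 mm/row 50.00000000000006
[[-0.1611, 0.0, 0.1912], [0.0, 0.0, 0.0], 0]
deg/row 0.0 mm/row 100.00000000000003
[[-0.3824, 0.0, -0.3221], [0.0, 0.0, 0.0], 0]
```

Emit:
{"fn": "apply_moves", "kwargs": {"steps": [[[0.004,-0.009,0.0125],[0,0.0253,0],0],[[0.004,-0.009,0.0125],[0,0.0253,0],0],[[0.061,0,0.051],[0,0,0],0],[[0.061,0,0.051],[0,0,0],0],[[0.061,0,0.051],[0,0,0],0],[[0.061,0,0.051],[0,0,0],0],[[0.061,0,0.051],[0,0,0],0],[[0.06,0,0.051],[0,0,0],0]]}}

```text
clock: 3.53
eef_pos: [0.5277, -0.0631, 0.0849]
tool_rot: [0.044, 0.904, -0.02, 0.425]
ft_force: [0.3, 0.0, 0.3]
grip_width: -0.0001
grasp_force: 0.0
```

Emit:
{"fn": "apply_moves", "kwargs": {"steps": [[[-0.027,0,0.032],[0,0,0],0],[[-0.027,0,0.032],[0,0,0],0],[[-0.027,0,0.032],[0,0,0],0],[[-0.027,0,0.032],[0,0,0],0],[[-0.027,0,0.032],[0,0,0],0],[[-0.026,0,0.031],[0,0,0],0],[[0,0,0],[0,0,0],0],[[0,0,0],[0,0,0],0]]}}

```text
clock: 4.2
eef_pos: [0.5778, -0.068, 0.0847]
tool_rot: [0.044, 0.904, -0.02, 0.424]
ft_force: [0.0, -0.3, 0.6]
grip_width: 0.0004
grasp_force: 0.0
```

Run:
```python
from h import *
p,R,o=now();q=p-O;print(p,q@ex,q@ey,R.as_matrix()[:,2],o["joint_pos"].round(3),o["ft_force"])
p,d=camera("side");cv2.imwrite("pics/s2.png",cv2.resize(p[110:340,220:460,::-1],None,fx=2.5,fy=2.5))
```

```text
[ 0.57777944 -0.06802939  0.08465395] -0.048896898830246505 -0.09007376274870418 [ 0.76519999 -0.07362128 -0.6395693 ] [-0.13   0.34  -0.942 -0.588  0.026 -0.02 ] [ 1.77598608e-04 -3.03316610e-01  6.39690877e-01]
```

View pics/s2.png

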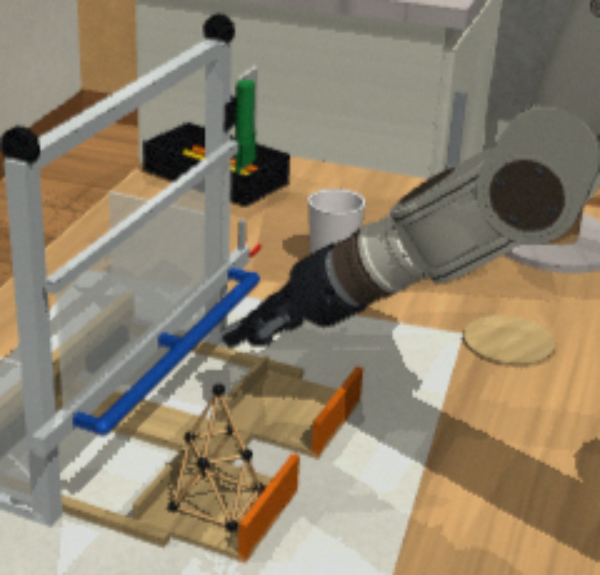

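The fingertips (about (232,338)) are just in front of and below the bar, over the empty tray. Next I raise gently.

Emit:
{"fn": "apply_moves", "kwargs": {"steps": [[[-0.0115,0,-0.0097],[0,0,0],0],[[-0.0115,0,-0.0097],[0,0,0],0],[[-0.0115,0,-0.0097],[0,0,0],0],[[-0.0115,0,-0.0097],[0,0,0],0],[[-0.0115,0,-0.0097],[0,0,0],0],[[-0.0115,0,-0.0097],[0,0,0],0],[[-0.0115,0,-0.0097],[0,0,0],0],[[-0.0115,0,-0.0097],[0,0,0],0]]}}

```text
clock: 4.92
eef_pos: [0.576, -0.0679, 0.1075]
tool_rot: [0.044, 0.905, -0.02, 0.423]
ft_force: [0.3, 0.6, -2.6]
grip_width: -0.0001
grasp_force: 0.9
```

Emit:
{"fn": "apply_moves", "kwargs": {"steps": [[[-0.0115,0,-0.0097],[0,0,0],0],[[-0.0115,0,-0.0097],[0,0,0],0],[[-0.0115,0,-0.0097],[0,0,0],0],[[-0.0115,0,-0.0097],[0,0,0],0],[[-0.0115,0,-0.0097],[0,0,0],0],[[-0.0115,0,-0.0097],[0,0,0],0],[[-0.0115,0,-0.0097],[0,0,0],0],[[-0.0115,0,-0.0097],[0,0,0],0]]}}

```text
clock: 5.58
eef_pos: [0.5761, -0.0679, 0.1318]
tool_rot: [0.044, 0.905, -0.02, 0.423]
ft_force: [-3.3, -0.2, -1.8]
grip_width: 0.0
grasp_force: 2.0
```

Run:
```python
from h import *
p,R,o=now();q=p-O;print(p,q@ex,q@ey,o["ft_force"],o["joint_pos"].round(3))
c=cal("side");P,d=camera("side");H=cv2.cvtColor(P,cv2.COLOR_RGB2HSV).astype(int)
m=(H[...,0]>105)&(H[...,0]<125)&(H[...,1]>150);m[:,:225]=0;m[:,372:]=0;m[:115]=0;m[335:]=0
v,u=np.nonzero(m);print(np.median([px(c,a,b,d[b,a])[2] for a,b in zip(u,v)]))
```

```text
[ 0.57608828 -0.0678974   0.13183129] -0.05059294949655658 -0.09010278982429837 [-3.33548971 -0.21629566 -1.77599389] [-0.13   0.195 -0.898 -0.396  0.026 -0.021]
0.14902584259267035
```

Emit:
{"fn": "apply_moves", "kwargs": {"steps": [[[-0.0105,0,-0.0089],[0,0,0],0],[[-0.0105,0,-0.0089],[0,0,0],0],[[-0.0105,0,-0.0089],[0,0,0],0],[[-0.0105,0,-0.0089],[0,0,0],0],[[-0.0105,0,-0.0089],[0,0,0],0],[[-0.0105,0,-0.0089],[0,0,0],0],[[-0.0105,0,-0.0089],[0,0,0],0],[[-0.0105,0,-0.0089],[0,0,0],0]]}}

```text
clock: 6.3
eef_pos: [0.5764, -0.0679, 0.1544]
tool_rot: [0.044, 0.905, -0.02, 0.423]
ft_force: [-4.4, 1.0, -2.8]
grip_width: -0.0002
grasp_force: 2.1
```

Emit:
{"fn": "apply_moves", "kwargs": {"steps": [[[-0.0105,0,-0.0089],[0,0,0],0],[[-0.0105,0,-0.0089],[0,0,0],0],[[-0.0105,0,-0.0089],[0,0,0],0],[[-0.0105,0,-0.0089],[0,0,0],0],[[-0.0105,0,-0.0089],[0,0,0],0],[[-0.0105,0,-0.0089],[0,0,0],0],[[-0.0105,0,-0.0089],[0,0,0],0],[[-0.0105,0,-0.0089],[0,0,0],0]]}}

```text
clock: 6.97
eef_pos: [0.5764, -0.0679, 0.1765]
tool_rot: [0.044, 0.905, -0.02, 0.424]
ft_force: [-3.3, 0.5, -1.9]
grip_width: -0.0001
grasp_force: 2.0
```

Emit:
{"fn": "apply_moves", "kwargs": {"steps": [[[-0.0105,0,-0.0089],[0,0,0],0],[[-0.0105,0,-0.0089],[0,0,0],0],[[-0.0105,0,-0.0089],[0,0,0],0],[[-0.0105,0,-0.0089],[0,0,0],0],[[-0.0105,0,-0.0089],[0,0,0],0],[[-0.0105,0,-0.0089],[0,0,0],0],[[-0.0105,0,-0.0089],[0,0,0],0],[[-0.0105,0,-0.0089],[0,0,0],0]]}}

```text
clock: 7.63
eef_pos: [0.5764, -0.068, 0.1987]
tool_rot: [0.044, 0.905, -0.02, 0.424]
ft_force: [-2.8, 0.5, -2.9]
grip_width: 0.0001
grasp_force: 1.6
```

Run:
```python
from h import *
p,R,o=now();q=p-O;print(p,q@ex,q@ey,o["ft_force"])
c=cal("side");P,d=camera("side");H=cv2.cvtColor(P,cv2.COLOR_RGB2HSV).astype(int)
m=(H[...,0]>105)&(H[...,0]<125)&(H[...,1]>150);m[:,:225]=0;m[:,372:]=0;m[:115]=0;m[335:]=0
v,u=np.nonzero(m);print(np.median([px(c,a,b,d[b,a])[2] for a,b in zip(u,v)])-.0055)
cv2.imwrite("pics/s3.png",cv2.resize(P[110:340,220:460,::-1],None,fx=2.5,fy=2.5))
```

```text
[ 0.57641247 -0.06795689  0.19872671] -0.05026458577191764 -0.09013125568893994 [-2.79389864  0.48039878 -2.93873767]
0.21039291713127567
```

View pics/s3.png

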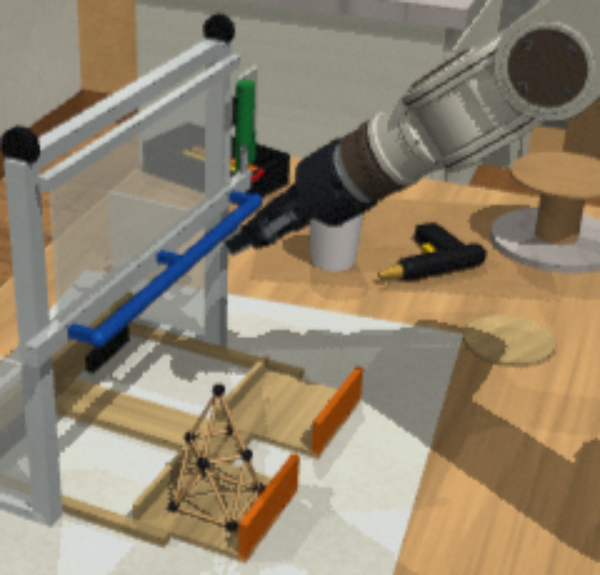

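The sash is up level across its width and the bar is at about 0.2105. The pin is at the tube. Now small increments.

Emit:
{"fn": "apply_moves", "kwargs": {"steps": [[[-0.0029,0,-0.0024],[0,0,0],0],[[-0.0029,0,-0.0024],[0,0,0],0],[[-0.0029,0,-0.0024],[0,0,0],0],[[-0.0029,0,-0.0024],[0,0,0],0],[[-0.0029,0,-0.0024],[0,0,0],0],[[-0.0029,0,-0.0024],[0,0,0],0],[[-0.0029,0,-0.0024],[0,0,0],0],[[-0.0029,0,-0.0024],[0,0,0],0]]}}

```text
clock: 8.35
eef_pos: [0.5764, -0.0681, 0.2045]
tool_rot: [0.044, 0.905, -0.02, 0.424]
ft_force: [-0.1, 1.1, -2.4]
grip_width: 0.0002
grasp_force: 0.8
```

Emit:
{"fn": "apply_moves", "kwargs": {"steps": [[[-0.0015,0,-0.0012],[0,0,0],0],[[-0.0015,0,-0.0012],[0,0,0],0],[[-0.0015,0,-0.0012],[0,0,0],0],[[-0.0015,0,-0.0012],[0,0,0],0],[[-0.0015,0,-0.0012],[0,0,0],0],[[-0.0015,0,-0.0012],[0,0,0],0],[[-0.0015,0,-0.0012],[0,0,0],0],[[-0.0015,0,-0.0012],[0,0,0],0]]}}

```text
clock: 9.02
eef_pos: [0.5763, -0.0682, 0.2073]
tool_rot: [0.044, 0.905, -0.02, 0.423]
ft_force: [0.0, 0.6, -1.4]
grip_width: -0.0002
grasp_force: 0.8
```

Emit:
{"fn": "apply_moves", "kwargs": {"steps": [[[-0.0015,0,-0.0012],[0,0,0],0],[[-0.0015,0,-0.0012],[0,0,0],0],[[-0.0015,0,-0.0012],[0,0,0],0],[[-0.0015,0,-0.0012],[0,0,0],0],[[-0.0015,0,-0.0012],[0,0,0],0],[[-0.0015,0,-0.0012],[0,0,0],0],[[-0.0015,0,-0.0012],[0,0,0],0],[[-0.0015,0,-0.0012],[0,0,0],0]]}}

```text
clock: 9.68
eef_pos: [0.5763, -0.0681, 0.2104]
tool_rot: [0.044, 0.905, -0.02, 0.423]
ft_force: [-0.8, -0.3, -2.4]
grip_width: 0.0002
grasp_force: 0.9
```

Emit:
{"fn": "apply_moves", "kwargs": {"steps": [[[-0.0015,0,-0.0012],[0,0,0],0],[[-0.0015,0,-0.0012],[0,0,0],0],[[-0.0015,0,-0.0012],[0,0,0],0],[[-0.0015,0,-0.0012],[0,0,0],0],[[-0.0015,0,-0.0012],[0,0,0],0],[[-0.0015,0,-0.0012],[0,0,0],0],[[-0.0015,0,-0.0012],[0,0,0],0],[[-0.0015,0,-0.0012],[0,0,0],0]]}}

```text
clock: 10.35
eef_pos: [0.5763, -0.0681, 0.2134]
tool_rot: [0.044, 0.905, -0.02, 0.423]
ft_force: [-0.5, -0.3, -1.7]
grip_width: -0.0002
grasp_force: 1.1
```

Emit:
{"fn": "apply_moves", "kwargs": {"steps": [[[-0.0015,0,-0.0012],[0,0,0],0],[[-0.0015,0,-0.0012],[0,0,0],0],[[-0.0015,0,-0.0012],[0,0,0],0],[[-0.0015,0,-0.0012],[0,0,0],0],[[-0.0015,0,-0.0012],[0,0,0],0],[[-0.0015,0,-0.0012],[0,0,0],0],[[-0.0015,0,-0.0012],[0,0,0],0],[[-0.0015,0,-0.0012],[0,0,0],0]]}}

```text
clock: 11.02
eef_pos: [0.5764, -0.0681, 0.2164]
tool_rot: [0.044, 0.905, -0.02, 0.423]
ft_force: [-2.2, -1.5, -1.5]
grip_width: 0.0001
grasp_force: 1.4
```

Emit:
{"fn": "apply_moves", "kwargs": {"steps": [[[-0.0015,0,-0.0012],[0,0,0],0],[[-0.0015,0,-0.0012],[0,0,0],0],[[-0.0015,0,-0.0012],[0,0,0],0],[[-0.0015,0,-0.0012],[0,0,0],0],[[-0.0015,0,-0.0012],[0,0,0],0],[[-0.0015,0,-0.0012],[0,0,0],0],[[-0.0015,0,-0.0012],[0,0,0],0],[[-0.0015,0,-0.0012],[0,0,0],0]]}}

```text
clock: 11.68
eef_pos: [0.5764, -0.0681, 0.2195]
tool_rot: [0.044, 0.905, -0.02, 0.423]
ft_force: [-2.9, -2.0, -2.4]
grip_width: 0.0005
grasp_force: 1.7
```

Emit:
{"fn": "apply_moves", "kwargs": {"steps": [[[-0.0015,0,-0.0012],[0,0,0],0],[[-0.0015,0,-0.0012],[0,0,0],0],[[-0.0015,0,-0.0012],[0,0,0],0],[[-0.0015,0,-0.0012],[0,0,0],0],[[-0.0015,0,-0.0012],[0,0,0],0],[[-0.0015,0,-0.0012],[0,0,0],0],[[-0.0015,0,-0.0012],[0,0,0],0],[[-0.0015,0,-0.0012],[0,0,0],0]]}}

```text
clock: 12.35
eef_pos: [0.5764, -0.0681, 0.2225]
tool_rot: [0.044, 0.905, -0.02, 0.423]
ft_force: [-4.2, -0.9, -2.3]
grip_width: -0.0001
grasp_force: 2.1
```

Emit:
{"fn": "apply_moves", "kwargs": {"steps": [[[-0.0015,0,-0.0012],[0,0,0],0],[[-0.0015,0,-0.0012],[0,0,0],0],[[-0.0015,0,-0.0012],[0,0,0],0],[[-0.0015,0,-0.0012],[0,0,0],0],[[-0.0015,0,-0.0012],[0,0,0],0],[[-0.0015,0,-0.0012],[0,0,0],0],[[-0.0015,0,-0.0012],[0,0,0],0],[[-0.0015,0,-0.0012],[0,0,0],0]]}}

```text
clock: 13.02
eef_pos: [0.5762, -0.068, 0.2249]
tool_rot: [0.044, 0.905, -0.02, 0.423]
ft_force: [-1.6, -1.0, -6.5]
grip_width: -0.0001
grasp_force: 3.0
```

Emit:
{"fn": "apply_moves", "kwargs": {"steps": [[[-0.001,0,-0.0008],[0,0,0],0],[[-0.001,0,-0.0008],[0,0,0],0],[[-0.001,0,-0.0008],[0,0,0],0],[[-0.001,0,-0.0008],[0,0,0],0],[[0,0,0],[0,0,0],0],[[0,0,0],[0,0,0],0],[[0,0,0],[0,0,0],0],[[0,0,0],[0,0,0],0]]}}

```text
clock: 13.68
eef_pos: [0.5762, -0.0679, 0.226]
tool_rot: [0.044, 0.905, -0.02, 0.423]
ft_force: [-3.0, -0.8, -9.1]
grip_width: 0.0001
grasp_force: 4.3
```

Run:
```python
from h import *
p,R,o=now();q=p-O;print(p,q@ex,q@ey,o["ft_force"])
c=cal("side");P,d=camera("side");H=cv2.cvtColor(P,cv2.COLOR_RGB2HSV).astype(int)
m=(H[...,0]>105)&(H[...,0]<125)&(H[...,1]>150);m[:,:225]=0;m[:,372:]=0;m[:115]=0;m[335:]=0
v,u=np.nonzero(m);print(np.median([px(c,a,b,d[b,a])[2] for a,b in zip(u,v)])-.0055,bot.get_obs()["ft_force"])
```

```text
[ 0.5761525  -0.06790899  0.2260209 ] -0.05052791953698201 -0.09010823309674462 [-2.95161048 -0.84563531 -9.08192725]
0.23721697151746768 [-1.92233374 -0.50699103 -9.82637852]
```

Emit:
{"fn": "apply_moves", "kwargs": {"steps": [[[0.005,0,0.0042],[0,0,0],0],[[0.008,0,0.0067],[0,0,0],0],[[0.015,0,0.0129],[0,0,0],0],[[0.02,0,0.0168],[0,0,0],0],[[0.02,0,0.0168],[0,0,0],0],[[0.02,0,0.0168],[0,0,0],0],[[0.02,0,0.0168],[0,0,0],0],[[0,0,0],[0,0,0],0]]}}

```text
clock: 14.4
eef_pos: [0.577, -0.068, 0.198]
tool_rot: [0.044, 0.905, -0.02, 0.423]
ft_force: [0.1, 0.1, 0.4]
grip_width: 0.0
grasp_force: 0.0
```

Emit:
{"fn": "apply_moves", "kwargs": {"steps": [[[0.032,0,-0.038],[0,0,0],0],[[0.032,0,-0.038],[0,0,0],0],[[0.032,0,-0.038],[0,0,0],0],[[0.032,0,-0.038],[0,0,0],0],[[0.032,0,-0.038],[0,0,0],0],[[0.032,0,-0.038],[0,0,0],0],[[0.032,0,-0.038],[0,0,0],0],[[0,0,0],[0,0,0],0]]}}

```text
clock: 15.07
eef_pos: [0.5052, -0.0611, 0.1974]
tool_rot: [0.044, 0.905, -0.02, 0.423]
ft_force: [-0.1, -0.6, 0.2]
grip_width: -0.0001
grasp_force: 0.0
```

Run:
```python
from h import *
p,R,o=now();q=p-O;print(p,q@ex,q@ey,o["ft_force"],o["joint_pos"].round(3))
c=cal("side");P,d=camera("side");H=cv2.cvtColor(P,cv2.COLOR_RGB2HSV).astype(int)
m=(H[...,0]>105)&(H[...,0]<125)&(H[...,1]>150);m[:,:225]=0;m[:,372:]=0;m[:115]=0;m[335:]=0
v,u=np.nonzero(m);print("bar z",np.median([px(c,a,b,d[b,a])[2] for a,b in zip(u,v)])-.0055)
for pp in(.85,.95,1.1):
  print(pp)
  for x,z in((-.23,.2),(-.23,.03),(-.2,.03),(-.1,.03),(-.03,.03)):
    b=B(x,.09,z);w=b-ex*X[3]*np.cos(pp);print(x,z,ik(np.hypot(w[0],w[1])+X[3]*np.cos(pp),z,pp))
rows(p,R,B(-.23,.091,.2),ori(.95),16)
```

```text
[ 0.50519239 -0.06107328  0.19738997] -0.1218164784579972 -0.0900344235659994 [-0.12623588 -0.57278917  0.20922793] [-0.139 -0.117 -0.95  -0.136  0.033 -0.026]
bar z 0.23543303109624486
0.85
-0.23 0.2 (array([-0.19, -0.85]), np.float64(0.19))
-0.23 0.03 (array([ 0.328, -1.104]), np.float64(-0.582))
-0.2 0.03 (array([ 0.343, -1.054]), np.float64(-0.546))
-0.1 0.03 (array([ 0.412, -0.857]), np.float64(-0.42))
-0.03 0.03 (array([ 0.474, -0.702]), np.float64(-0.327))
0.95
-0.23 0.2 (array([-0.18 , -0.768]), np.float64(0.362))
-0.23 0.03 (array([ 0.252, -1.031]), np.float64(-0.333))
-0.2 0.03 (array([ 0.278, -0.977]), np.float64(-0.306))
-0.1 0.03 (array([ 0.376, -0.776]), np.float64(-0.201))
-0.03 0.03 (array([ 0.451, -0.618]), np.float64(-0.119))
1.1
-0.23 0.2 (array([-0.133, -0.643]), np.float64(0.59))
-0.23 0.03 (array([ 0.206, -0.91 ]), np.float64(-0.016))
-0.2 0.03 (array([ 0.241, -0.853]), np.float64(0.006))
-0.1 0.03 (array([ 0.364, -0.641]), np.float64(0.095))
-0.03 0.03 (array([ 0.452, -0.477]), np.float64(0.171))
deg/row 0.91 mm/row 13.182011460160508
[[0.0212, 0.0565, -0.0265], [-0.0, 0.005, -0.0], 0]
[[0.0216, 0.0565, -0.0261], [-0.0, 0.005, -0.0], 0]
[[0.022, 0.0565, -0.0258], [-0.0, 0.005, -0.0], 0]
[[0.0224, 0.0565, -0.0254], [-0.0, 0.005, -0.0], 0]
[[0.0228, 0.0565, -0.0251], [-0.0, 0.005, -0.0], 0]
[[0.0232, 0.0565, -0.0247], [-0.0, 0.005, -0.0], 0]
[[0.0236, 0.0565, -0.0244], [-0.0, 0.005, -0.0], 0]
[[0.0239, 0.0565, -0.024], [-0.0, 0.005, -0.0], 0]
[[0.0243, 0.0565, -0.0236], [-0.0, 0.005, -0.0], 0]
[[0.0247, 0.0565, -0.0232], [-0.0, 0.005, -0.0], 0]
[[0.025, 0.0565, -0.0228], [-0.0, 0.005, -0.0], 0]
[[0.0254, 0.0566, -0.0224], [-0.0, 0.005, -0.0], 0]
[[0.0257, 0.0566, -0.022], [-0.0, 0.005, -0.0], 0]
[[0.0261, 0.0566, -0.0216], [-0.0, 0.005, -0.0], 0]
[[0.0264, 0.0566, -0.0212], [-0.0, 0.005, -0.0], 0]
[[0.0267, 0.0566, -0.0208], [-0.0, 0.005, -0.0], 0]
```

Emit:
{"fn": "apply_moves", "kwargs": {"steps": [[[0.043,0.113,-0.0525],[0,0.01,0],0],[[0.044,0.113,-0.052],[0,0.01,0],0],[[0.045,0.113,-0.051],[0,0.01,0],0],[[0.047,0.113,-0.05],[0,0.01,0],0],[[0.049,0.113,-0.0475],[0,0.01,0],0],[[0.05,0.113,-0.046],[0,0.01,0],0],[[0.052,0.113,-0.044],[0,0.01,0],0],[[0.053,0.113,-0.042],[0,0.01,0],0]]}}

```text
clock: 15.78
eef_pos: [0.4166, 0.1307, 0.2018]
tool_rot: [0.046, 0.95, -0.014, 0.307]
ft_force: [0.3, 0.8, 0.5]
grip_width: 0.0005
grasp_force: 0.0
```

Run:
```python
from h import *
p,R,o=now();q=p-O;print(p,q@ex,q@ey,R.as_matrix()[:,2],o["ft_force"],o["joint_pos"].round(3))
rows(p,R,B(-.23,.091,.03),ori(.95),8)
rows(B(-.23,.091,.03),ori(.95),B(-.13,.091,.03),ori(.95),1)
```

```text
[0.41659281 0.13067356 0.20178482] -0.22820511637544072 0.09244350549101099 [ 0.5822991  -0.05462112 -0.81113766] [0.28589797 0.84102394 0.54489655] [ 0.53  -0.197 -0.762  0.476 -0.348  0.532]
deg/row 0.03 mm/row 21.475032166346274
[[0.0637, -0.0011, 0.0864], [0.0, 0.0002, -0.0001], 0]
[[0.0637, -0.0011, 0.0865], [0.0, 0.0002, -0.0001], 0]
[[0.0636, -0.0011, 0.0865], [0.0, 0.0002, -0.0001], 0]
[[0.0636, -0.0011, 0.0865], [0.0, 0.0002, -0.0001], 0]
[[0.0635, -0.001, 0.0866], [0.0, 0.0002, -0.0001], 0]
[[0.0635, -0.001, 0.0866], [0.0, 0.0002, -0.0001], 0]
[[0.0634, -0.001, 0.0866], [0.0, 0.0002, -0.0001], 0]
[[0.0634, -0.0009, 0.0866], [0.0, 0.0002, -0.0001], 0]
deg/row 0.0 mm/row 99.99999999999994
[[-0.4067, -0.0, 0.2908], [0.0, 0.0, 0.0], 0]
```

Emit:
{"fn": "apply_moves", "kwargs": {"steps": [[[0.0636,-0.001,0.0865],[0,0,0],0],[[0.0636,-0.001,0.0865],[0,0,0],0],[[0.0636,-0.001,0.0865],[0,0,0],0],[[0.0636,-0.001,0.0865],[0,0,0],0],[[0.0636,-0.001,0.0865],[0,0,0],0],[[0.0636,-0.001,0.0865],[0,0,0],0],[[0.0636,-0.001,0.0865],[0,0,0],0],[[0.0636,-0.001,0.0865],[0,0,0],0]]}}

```text
clock: 16.45
eef_pos: [0.416, 0.1286, 0.0288]
tool_rot: [0.046, 0.95, -0.014, 0.308]
ft_force: [0.7, 0.7, -0.9]
grip_width: 0.0
grasp_force: 0.0
```

Run:
```python
from h import *
p,R,o=now();q=p-O;print(p,q@ex,q@ey,R.as_matrix()[:,2],o["ft_force"],o["joint_pos"].round(3))
p,d=camera("side");cv2.imwrite("pics/s4.png",cv2.resize(p[110:360,220:480,::-1],None,fx=2.3,fy=2.3))
```

```text
[0.4160071  0.12864985 0.02882841] -0.22859622964424214 0.09037336529192809 [ 0.58361449 -0.05430695 -0.81021286] [ 0.71604574  0.68676817 -0.88515984] [ 0.525  0.235 -1.041 -0.238 -0.347  0.527]
```

View pics/s4.png

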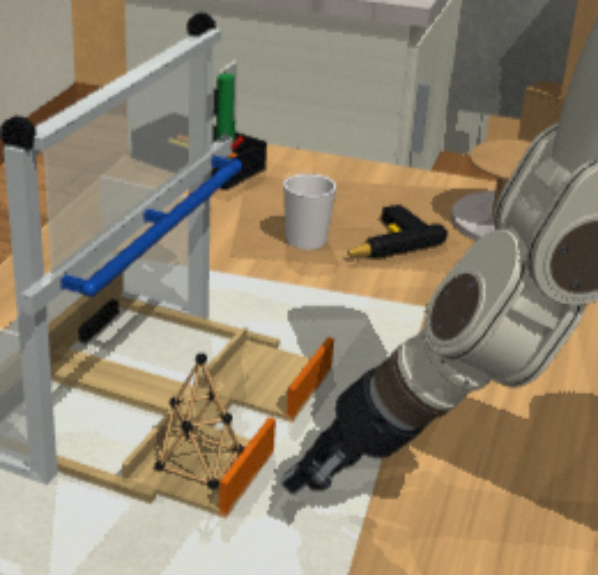

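The fingers (about (295,480)) stand in front of the middle of the orange wall (about (248,465)). The sash is up with the pointer in the green mark. Now approach and push.

Emit:
{"fn": "apply_moves", "kwargs": {"steps": [[[-0.0142,0,0.0102],[0,0,0],0],[[-0.0142,0,0.0102],[0,0,0],0],[[-0.0142,0,0.0102],[0,0,0],0],[[-0.0142,0,0.0102],[0,0,0],0],[[-0.0142,0,0.0102],[0,0,0],0],[[-0.0142,0,0.0102],[0,0,0],0],[[-0.0102,0,0.0073],[0,0,0],0],[[-0.0061,0,0.0044],[0,0,0],0]]}}

```text
clock: 17.17
eef_pos: [0.4406, 0.1256, 0.0298]
tool_rot: [0.047, 0.95, -0.014, 0.307]
ft_force: [0.1, 0.9, 0.6]
grip_width: -0.0
grasp_force: 0.0
```

Emit:
{"fn": "apply_moves", "kwargs": {"steps": [[[-0.0061,0,0.0044],[0,0,0],0],[[-0.0061,0,0.0044],[0,0,0],0],[[-0.0061,0,0.0044],[0,0,0],0],[[-0.0061,0,0.0044],[0,0,0],0],[[-0.0061,0,0.0044],[0,0,0],0],[[-0.0061,0,0.0044],[0,0,0],0],[[-0.0061,0,0.0044],[0,0,0],0],[[-0.0061,0,0.0044],[0,0,0],0]]}}

```text
clock: 17.83
eef_pos: [0.4512, 0.1243, 0.0287]
tool_rot: [0.046, 0.951, -0.014, 0.306]
ft_force: [-5.2, 0.4, 4.2]
grip_width: -0.0
grasp_force: 2.3
```

Emit:
{"fn": "apply_moves", "kwargs": {"steps": [[[-0.0081,0,0.0058],[0,0,0],0],[[-0.0102,0,0.0073],[0,0,0],0],[[-0.0102,0,0.0073],[0,0,0],0],[[-0.0102,0,0.0073],[0,0,0],0],[[-0.0102,0,0.0073],[0,0,0],0],[[-0.0102,0,0.0073],[0,0,0],0],[[-0.0102,0,0.0073],[0,0,0],0],[[-0.0102,0,0.0073],[0,0,0],0]]}}

```text
clock: 18.5
eef_pos: [0.4714, 0.1223, 0.029]
tool_rot: [0.046, 0.951, -0.014, 0.307]
ft_force: [-2.1, -0.2, -0.9]
grip_width: -0.0001
grasp_force: 1.0
```

Run:
```python
from h import *
p,R,o=now();q=p-O;print(p,q@ex,q@ey,R.as_matrix()[:,2],o["ft_force"],o["joint_pos"].round(3))
p,d=camera("side");cv2.imwrite("pics/s5.png",cv2.resize(p[110:360,220:480,::-1],None,fx=2.3,fy=2.3))
```

```text
[0.47141407 0.12231156 0.02897125] -0.17283786057475295 0.08931939618732508 [ 0.58152342 -0.05579442 -0.81161413] [-2.08681486 -0.18103346 -0.93687324] [ 0.426  0.291 -0.936 -0.214 -0.295  0.438]
```

View pics/s5.png

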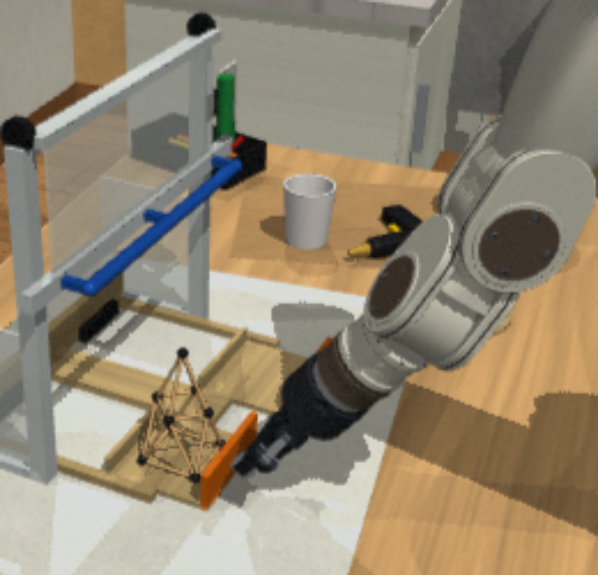

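The tray slides in straight and the force is about 2 N. I continue.

Emit:
{"fn": "apply_moves", "kwargs": {"steps": [[[-0.0122,0,0.0087],[0,0,0],0],[[-0.0142,0,0.0102],[0,0,0],0],[[-0.0142,0,0.0102],[0,0,0],0],[[-0.0142,0,0.0102],[0,0,0],0],[[-0.0142,0,0.0102],[0,0,0],0],[[-0.0142,0,0.0102],[0,0,0],0],[[-0.0142,0,0.0102],[0,0,0],0],[[-0.0142,0,0.0102],[0,0,0],0]]}}

```text
clock: 19.22
eef_pos: [0.4989, 0.1197, 0.0292]
tool_rot: [0.046, 0.951, -0.014, 0.307]
ft_force: [-2.8, 1.1, 0.4]
grip_width: 0.0
grasp_force: 1.4
```

Emit:
{"fn": "apply_moves", "kwargs": {"steps": [[[-0.0142,0,0.0102],[0,0,0],0],[[-0.0142,0,0.0102],[0,0,0],0],[[-0.0142,0,0.0102],[0,0,0],0],[[-0.0142,0,0.0102],[0,0,0],0],[[-0.0142,0,0.0102],[0,0,0],0],[[-0.0142,0,0.0102],[0,0,0],0],[[-0.0142,0,0.0102],[0,0,0],0],[[-0.0142,0,0.0102],[0,0,0],0]]}}

```text
clock: 19.88
eef_pos: [0.5268, 0.117, 0.0292]
tool_rot: [0.046, 0.951, -0.014, 0.307]
ft_force: [-3.1, -0.3, 0.3]
grip_width: -0.0002
grasp_force: 1.4
```

Emit:
{"fn": "apply_moves", "kwargs": {"steps": [[[-0.0142,0,0.0102],[0,0,0],0],[[-0.0142,0,0.0102],[0,0,0],0],[[-0.0142,0,0.0102],[0,0,0],0],[[-0.0142,0,0.0102],[0,0,0],0],[[-0.0142,0,0.0102],[0,0,0],0],[[-0.0142,0,0.0102],[0,0,0],0],[[-0.0142,0,0.0102],[0,0,0],0],[[-0.0142,0,0.0102],[0,0,0],0]]}}

```text
clock: 20.55
eef_pos: [0.5546, 0.1143, 0.0292]
tool_rot: [0.046, 0.951, -0.014, 0.307]
ft_force: [-3.1, 0.6, -0.3]
grip_width: -0.0001
grasp_force: 1.4
```

Run:
```python
from h import *
p,R,o=now();q=p-O;print(p,q@ex,q@ey,R.as_matrix()[:,2],o["ft_force"],o["joint_pos"].round(3))
p,d=camera("side");cv2.imwrite("pics/s6.png",cv2.resize(p[110:360,200:460,::-1],None,fx=2.3,fy=2.3))
```

```text
[0.55457965 0.11432207 0.02922832] -0.08928942642161715 0.08925478324989626 [ 0.58178106 -0.0556484  -0.8114395 ] [-3.10517228  0.60268103 -0.29795083] [ 0.324  0.38  -0.761 -0.152 -0.24   0.349]
```

View pics/s6.png

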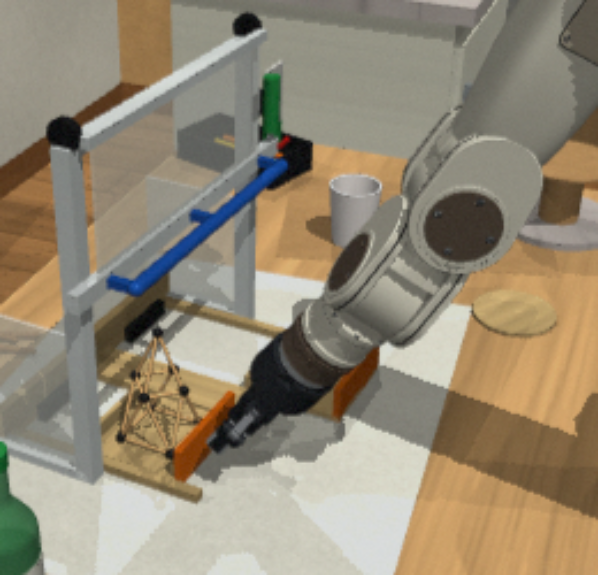

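The model passes well below the raised sash, with about 60 mm to go.

Emit:
{"fn": "apply_moves", "kwargs": {"steps": [[[-0.0142,0,0.0102],[0,0,0],0],[[-0.0142,0,0.0102],[0,0,0],0],[[-0.0142,0,0.0102],[0,0,0],0],[[-0.0142,0,0.0102],[0,0,0],0],[[-0.0142,0,0.0102],[0,0,0],0],[[-0.0142,0,0.0102],[0,0,0],0],[[-0.0142,0,0.0102],[0,0,0],0],[[-0.0122,0,0.0087],[0,0,0],0]]}}

```text
clock: 21.27
eef_pos: [0.5821, 0.1117, 0.0293]
tool_rot: [0.046, 0.951, -0.014, 0.307]
ft_force: [-3.3, 0.2, 0.8]
grip_width: -0.0002
grasp_force: 1.7
```

Emit:
{"fn": "apply_moves", "kwargs": {"steps": [[[-0.0102,0,0.0073],[0,0,0],0],[[-0.0102,0,0.0073],[0,0,0],0],[[-0.0102,0,0.0073],[0,0,0],0],[[-0.0081,0,0.0058],[0,0,0],0],[[-0.0081,0,0.0058],[0,0,0],0],[[-0.0081,0,0.0058],[0,0,0],0],[[-0.0081,0,0.0058],[0,0,0],0],[[-0.0061,0,0.0044],[0,0,0],0]]}}

```text
clock: 21.93
eef_pos: [0.5987, 0.11, 0.0293]
tool_rot: [0.046, 0.951, -0.014, 0.307]
ft_force: [-3.2, 0.5, 0.7]
grip_width: 0.0001
grasp_force: 1.6
```

Emit:
{"fn": "apply_moves", "kwargs": {"steps": [[[-0.0041,0,0.0029],[0,0,0],0],[[-0.0041,0,0.0029],[0,0,0],0],[[-0.0041,0,0.0029],[0,0,0],0],[[-0.0041,0,0.0029],[0,0,0],0],[[-0.0041,0,0.0029],[0,0,0],0],[[-0.0041,0,0.0029],[0,0,0],0],[[0,0,0],[0,0,0],0],[[0,0,0],[0,0,0],0]]}}

```text
clock: 22.6
eef_pos: [0.6048, 0.1095, 0.0295]
tool_rot: [0.046, 0.95, -0.014, 0.307]
ft_force: [-1.2, 1.4, -0.4]
grip_width: 0.0001
grasp_force: 0.7
```

Emit:
{"fn": "apply_moves", "kwargs": {"steps": [[[-0.0041,0,0.0029],[0,0,0],0],[[-0.0041,0,0.0029],[0,0,0],0],[[-0.0041,0,0.0029],[0,0,0],0],[[-0.0041,0,0.0029],[0,0,0],0],[[-0.0041,0,0.0029],[0,0,0],0],[[-0.0041,0,0.0029],[0,0,0],0],[[0,0,0],[0,0,0],0],[[0,0,0],[0,0,0],0]]}}

```text
clock: 23.27
eef_pos: [0.6108, 0.1089, 0.0295]
tool_rot: [0.046, 0.95, -0.014, 0.307]
ft_force: [-1.2, 0.5, -0.3]
grip_width: 0.0003
grasp_force: 0.6
```

Emit:
{"fn": "apply_moves", "kwargs": {"steps": [[[-0.0041,0,0.0029],[0,0,0],0],[[-0.0041,0,0.0029],[0,0,0],0],[[-0.0041,0,0.0029],[0,0,0],0],[[-0.0041,0,0.0029],[0,0,0],0],[[0,0,0],[0,0,0],0],[[0,0,0],[0,0,0],0],[[0,0,0],[0,0,0],0],[[0,0,0],[0,0,0],0]]}}

```text
clock: 23.93
eef_pos: [0.6148, 0.1085, 0.0297]
tool_rot: [0.046, 0.95, -0.014, 0.307]
ft_force: [-1.3, 0.2, -0.3]
grip_width: -0.0001
grasp_force: 0.6
```

Emit:
{"fn": "apply_moves", "kwargs": {"steps": [[[-0.0041,0,0.0029],[0,0,0],0],[[-0.0041,0,0.0029],[0,0,0],0],[[-0.0041,0,0.0029],[0,0,0],0],[[-0.0041,0,0.0029],[0,0,0],0],[[0,0,0],[0,0,0],0],[[0,0,0],[0,0,0],0],[[0,0,0],[0,0,0],0],[[0,0,0],[0,0,0],0]]}}

```text
clock: 24.6
eef_pos: [0.6184, 0.1081, 0.0295]
tool_rot: [0.046, 0.951, -0.014, 0.307]
ft_force: [-4.3, -0.4, 2.4]
grip_width: -0.0002
grasp_force: 2.5
```

Emit:
{"fn": "apply_moves", "kwargs": {"steps": [[[-0.0041,0,0.0029],[0,0,0],0],[[-0.0041,0,0.0029],[0,0,0],0],[[0,0,0],[0,0,0],0],[[0,0,0],[0,0,0],0],[[0,0,0],[0,0,0],0],[[0,0,0],[0,0,0],0],[[0,0,0],[0,0,0],0],[[0,0,0],[0,0,0],0]]}}

```text
clock: 25.27
eef_pos: [0.6198, 0.1078, 0.0295]
tool_rot: [0.046, 0.951, -0.015, 0.306]
ft_force: [-8.6, -0.1, 4.9]
grip_width: -0.0002
grasp_force: 4.0
```

Run:
```python
from h import *
p,R,o=now();q=p-O;print(p,q@ex,q@ey,o["ft_force"])
p,d=camera("side");cv2.imwrite("pics/s7.png",cv2.resize(p[110:360,200:460,::-1],None,fx=2.3,fy=2.3))
```

```text
[0.61982776 0.10777084 0.02946581] -0.02371409194895456 0.08892235350375564 [-8.58121791 -0.11799864  4.86262953]
```

View pics/s7.png

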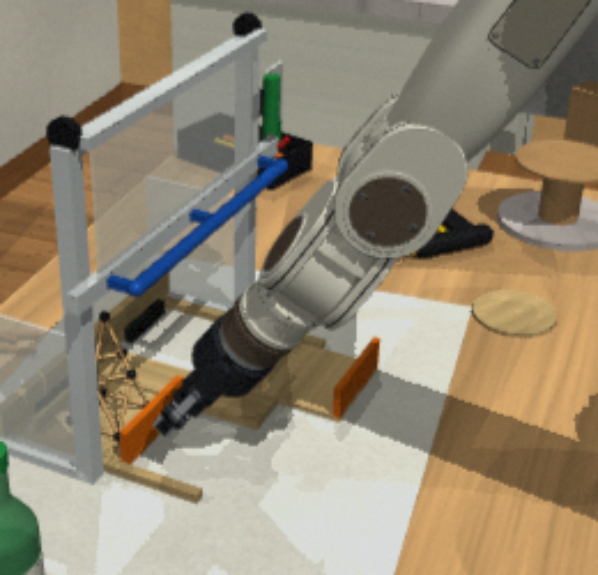

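The tray is home against the bumper, pressed with about 8 N, and the sash is still up at the mark. I back off slowly.

Emit:
{"fn": "apply_moves", "kwargs": {"steps": [[[0.0041,0,-0.0029],[0,0,0],0],[[0.0041,0,-0.0029],[0,0,0],0],[[0.0041,0,-0.0029],[0,0,0],0],[[0.0041,0,-0.0029],[0,0,0],0],[[0.02,0,-0.0145],[0,0,0],0],[[0.04,0,-0.029],[0,0,0],0],[[0.06,0,-0.0435],[0,0,0],0],[[0.06,0,-0.0435],[0,0,0],0]]}}

```text
clock: 25.98
eef_pos: [0.5714, 0.1126, 0.0297]
tool_rot: [0.046, 0.951, -0.014, 0.307]
ft_force: [0.6, -0.1, -0.2]
grip_width: -0.0002
grasp_force: 0.0
```

Emit:
{"fn": "apply_moves", "kwargs": {"steps": [[[0.06,0,-0.0435],[0,0,0],0],[[0.06,0,-0.0435],[0,0,0],0],[[0.06,0,-0.0435],[0,0,0],0],[[0.06,0,-0.0435],[0,0,0],0],[[0,0,0],[0,0,0],0],[[0,0,0],[0,0,0],0],[[0,0,0],[0,0,0],0],[[0,0,0],[0,0,0],0]]}}

```text
clock: 26.65
eef_pos: [0.5146, 0.1186, 0.0305]
tool_rot: [0.046, 0.95, -0.014, 0.308]
ft_force: [0.5, 0.2, -0.3]
grip_width: 0.0004
grasp_force: 0.0
```

Run:
```python
from h import *
print(now()[2]["ft_force"],now()[0])
for n in("side","top"):
    P,d=camera(n);c=cal(n);H=cv2.cvtColor(P,cv2.COLOR_RGB2HSV).astype(int);roi=np.zeros(d.shape,bool)
    if n=="top":roi[140:280,235:425]=1
    else: roi[115:335,225:372]=1
    for nm,m in dict(blue=(H[...,0]>105)&(H[...,0]<125)&(H[...,1]>150),orange=(H[...,0]>4)&(H[...,0]<13)&(H[...,1]>185)).items():
        v,u=np.nonzero(m&roi&(d>0));Q=np.array([px(c,a,b,d[b,a]) for a,b in zip(u,v)])
        if nm=="blue":print(n,"bar z",np.median(Q[:,2])-.0055)
        else:
            b=np.c_[(Q-O)@ex,(Q-O)@ey,Q[:,2]]
            for s in(1,-1):
                k=b[(b[:,1]*s>.02)];print(n,"wall",s,len(k),np.median(k,0).round(4) if len(k) else "")
    cv2.imwrite(f"pics/{n}8.png",cv2.resize(P[110:360,200:460,::-1],None,fx=2.3,fy=2.3))
```

```text
[ 0.52939324  0.19256039 -0.31983552] [0.51458119 0.11864271 0.03047559]
side bar z 0.2355322922464368
side wall 1 105 [-0.0056  0.0937  0.0264]
side wall -1 5 [ 0.1957 -0.6575  0.0206]
top bar z 0.2352035518329218
top wall 1 0 
top wall -1 61 [-0.1727 -0.0931  0.0444]
```

```bash
python3 -c "
from workcell import bot
print(bot.job_done())"
```

```text
the job is handed in; nothing more can be done
None
```

The job is handed in. The sash was raised and pressed on its soft stop with about 7 N, then left up in the green mark. The model tray was pushed home against the bumper, the model stayed clear of the sash, and the empty tray did not move.

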